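# Close the track-pin tin and show its inner lid

### The arm

A 6-joint arm with a two-finger parallel gripper is mounted at the origin on the work surface. World frame = base frame: x ahead of the robot, y to its left, z up, the work surface at z = 0. Lengths are in mm, angles in rad, forces in N, time in s.
With the tool pointing down it reaches from about 400 to 825 mm from the base axis. Payload 7 kg.
Tool frame: the origin (TCP) lies at the very end of the fingers, on their centre line; the grasp point (between the pads) lies 19 mm behind it; z points along the fingers, y is the line along which they close (so a half turn about z gives the same grasp; the last joint's range is limited). The gripper opens to 85 mm and grips with 20 to 120 N. Pads are 22 mm wide; open, the fingers measure 114 mm over their backs; the gripper's body (76 mm by 85 mm) begins 54 mm behind the grasp point. The pads swing forward as they close: fully open they stand 13 mm farther back than shut.
Start: joints at [-0.848, 0.359, 0.012, 0, -1.224, -0.288], TCP at [284.301, -612.183, 231.302] pointing down, gripper open.
Joint ranges: [-3.07, 3.07], [-1.43, 2.12], [-1.02, 1.25], [-3.03, 1.67], [-3.05, -0], [-3.03, 3.03]. Speed limits (rad/s): [2.39, 2.39, 3.01, 3.14, 3.14, 3.14].

### API

Orientations are given as a unit quaternion [x, y, z, w].
In Python, from workcell import env gives the robot as it stands.
- The arm moves only by the tool advance, called after "Emit:" by a JSON object that holds its "op" and its "data". Schema: {"type":"object","properties":{"deltas":{"type":"array","items":{"type":"array","items":{"type":"number"},"minItems":6,"maxItems":6},"minItems":1,"maxItems":5},"finger_gap":{"type":"number"},"only":{"type":"string"},"quiet":{"type":"boolean"},"lines":{"type":"string"}},"required":["deltas"],"additionalProperties":false}. deltas is a list of rows, 1 to 5 of them, each of 6 numbers: dx, dy, dz in shares of the most that a row can go, 1 being 62.5 mm, then a rotation vector rx, ry, rz in units of 0.05 rad; each row shifts and turns the commanded pose from where the row before left it, along the tool's axes as they then stand; what a row does not reach is not made up. A row lasts 1/8 s, in which the tool goes at most 62.5 mm and 0.188 rad, less where a joint would pass 70% of its speed; a pose out of reach is approached as far as the arm can. finger_gap is the finger opening in mm, set as the call begins (left out keeps the last). The fingers move at their own pace and stop on an object; the grip force is fixed at half the most. Time passes only in rows, so rows that do not move let the fingers close. The tool returns the time, the measured TCP pose, the force, the opening and the grip force at its end. only (a regular expression) keeps the lines of the reply that match it, lines (a string "A,B") keeps lines A to B, and quiet returns only ok. Input that does not fit is refused with a message, and nothing moves.
- env.sense(): the state, without advancing time (a new reading comes with each control period).
- env.camera(name): name is "scene" or "top" or "wrist"; returns (picture, depth): 384x512x3 uint8, red, green, blue; 384x512 float32, mm along the optical axis (not along the pixel's ray), 0 where there is no reading.
- env.camera_info(name): a dict with "fovy" (degrees; the focal length in pixels is half the picture's height over the tangent of half this angle, whatever the lens; pixels are square), "cx", "cy" (the principal point, pixels), "R" (3x3) and "t" (3): a world point X has camera coordinates R X + t; the wrist camera has in their place "hand_eye" (4x4, takes a point from camera to tool coordinates, whose origin is the TCP and whose axes are the flange's). Camera axes: x right, y down, z forward; pixel columns grow to the right and rows downward; lengths in mm; the calibration is good to about 2 mm. The wrist camera is an equidistant fisheye: a pixel r from the principal point sees the ray r / f radians off the axis. A picture is of the moment at which its call begins: read the wrist's pose just before it. camera_info takes no time and is no camera call.
- env.job_done(): hands the job in; it is judged then, once.
The state is a dict: "t": time; "qpos": joint angles; "joint_velocities": joint speeds; "effort": joint torques, N m; "tool_pos": TCP position; "eef_rot": TCP orientation; "contact_force": force on the tool from outside, world axes, zero at the start; "ft_torque": the same for the moment, N m; "opening": finger opening in mm; "finger_force": force on a finger pad.
Only numpy, scipy, OpenCV 4.12 (cv2) and the standard library are available. Lean on these libraries where they do the work, as an engineer would, in place of code of your own. Each camera call takes 0.05 s, during which the arm holds its last target. There are 200 camera calls.

### The job

Close the open blue tin of track pins with its two lids, which stand nested on the bench: carry the steel inner lid and the blue outer lid together as one, and lower them gently onto the tin until the inner lid is fully home in the mouth. Then lift the outer lid alone off the inner lid, which must stay seated and undisturbed, and hold it more than 10 cm clear above the tin so that I can see the inner lid has gone home all round; finish still holding the outer lid there. Keep the tin standing where it is, and leave everything else on the bench alone.

Things in the scene. Friction and masses are not known exactly. Their poses are not given: they have to be found in the camera images.
- tin: Open round tin, painted blue, steel band near its foot, loose, about 0.4 kg: 70 mm high, 58 mm outside, mouth 53 mm inside diameter, 62 mm deep, a few steel pins on its floor. Origin at the centre of its underside, z up; yaw does not matter. The inner lid's plug drops into the mouth with 1.8 mm of play all round.
- tin_mouth (a point): Centre of the tin's open mouth, at the height of its rim, 70 mm above the tin's underside.
- inner_lid: Inner lid, bright steel, round, loose, 70 g. From its underside up: plug 49 mm in diameter, 10 mm high, chamfered foot; grip rim 67 mm in diameter, 14 mm high; boss 55 mm in diameter, 12 mm high, black slot in its top (hidden under the outer lid). Origin at the centre of the plug's underside, z up. It starts upright on the bench on its plug; home in the tin its origin is 60 mm above the tin's.
- inner_rim (a point): Centre of the inner lid's grip rim, at mid-height, 17 mm above the inner lid's underside (the rim reaches 7 mm up and down from here). It is visible as a bright band under the outer lid. Fingers closed on it carry both lids. Home, its lower edge rests on the tin's rim and overhangs the tin's wall by 4.5 mm.
- outer_lid: Outer lid, blue, loose, 80 g: a slip-over cap 65 mm in diameter, 22 mm high, 58 mm inside, 19 mm deep, brass knob on top. It sits over the inner lid's boss with 1.5 mm of play and rests on its grip rim; only weight joins them, so the knob lifts the outer lid alone. Origin at the centre of its lower edge, z up; nested, it is 24 mm above the inner lid's origin.
- outer_knob (a point): Centre of the outer lid's brass knob, the height to grip: the knob is 20 mm in diameter and 14 mm high (its top 7 mm above this point) on a 12 mm neck 4 mm high; this point is 32 mm above the outer lid's lower edge.
- red_tin: Bystander: a closed red tin of the same make with a red lid and brass knob, 67 mm in diameter, 124 mm high. Origin under its centre. Leave alone.
- glue: Bystander: white glue bottle with an orange cap, 48 mm in diameter, 130 mm high. Origin under its centre. Leave alone.
- paint_jar: Bystander: green glass paint jar with a black cap, 38 mm in diameter, 45 mm high. Origin under its centre. Leave alone.
- screwdriver: Bystander: screwdriver lying flat, 170 mm long, along its x axis. Leave alone.
- hammer: Bystander: small pin hammer lying flat, 220 mm long, along its x axis. Leave alone.
- boxcar: Bystander: red-brown model railway boxcar, 150 mm long (along y), 34 mm wide, 54 mm high, standing on the test track at the back of the bench. Origin under its centre at rail height. Leave alone.

How it is judged:
By the outcome, as a careful person would: the job done as asked, in the order asked, and still so for the second after the job is handed in, while the arm keeps its last pose, push and grip.
It also fails if it takes over 54 s, if anything falls off the work surface, if the arm or the gripper's body presses on something with over 40 N, if the wrist force passes 120 N, or if a joint passes its speed limit or range.

## Working session

There is one attempt and no reset: what is moved stays moved. The work goes in short steps, Python scripts to look and compute and a tool call to move; the robot and the scene stay as the last step left them, time stands still between calls to the robot, and variables do not carry over. Pictures are saved under pics/ and viewed, at most 10 in all, crops included, and the job is handed in when it is done.

```bash
ls; mkdir -p pics; python3 - <<'E'
from workcell import env
import cv2,numpy as np
for n in ("scene","top"):
    p,d=env.camera(n); cv2.imwrite(f"pics/{n}0.png",p[:,:,::-1]); np.savez(f"/tmp/{n}0.npz",p=p,d=d)
    print(n,env.camera_info(n))
s=env.sense(); print(s)
p,d=env.camera("wrist"); cv2.imwrite("pics/wrist0.png",p[:,:,::-1]); print(env.camera_info("wrist"))
E
```

```text
pics
workcell.py
scene {'fovy': 46.55474682625536, 'cx': 264.5122021681944, 'cy': 199.81239540687938, 'R': array([[ 0.7506967 ,  0.66050442,  0.01372513],
       [ 0.57057048, -0.63772982, -0.51744565],
       [-0.33302221,  0.3962759 , -0.85560599]]), 't': array([-426.88471823, -285.37668098, 1527.13466036])}
top {'fovy': 48.88795520891565, 'cx': 257.0278558365924, 'cy': 193.4889391377555, 'R': array([[-0.01481016, -0.99973166, -0.01781188],
       [-0.99592602,  0.01633381, -0.08868241],
       [ 0.08894955,  0.01642591, -0.99590068]]), 't': array([  22.38660724,  560.61794472, 1564.43211727])}
{'t': 0.1, 'qpos': array([-8.47923348e-01,  3.59337597e-01,  1.11384166e-02, -3.03218367e-04,
       -1.22408000e+00, -2.88100797e-01]), 'joint_velocities': array([-0.00116892, -0.00151754,  0.00336612, -0.00186131,  0.00066759,
        0.00259146]), 'effort': array([-2.58866610e-03, -5.84764123e+01,  2.94109869e+01,  6.95445836e+00,
       -3.13301702e-03,  1.18072523e-05]), 'tool_pos': array([ 284.10661993, -611.8243553 ,  230.43862454]), 'eef_rot': array([-2.15627503e-01,  9.76475402e-01,  7.17729274e-04, -2.34301326e-04]), 'contact_force': array([-0.92937087,  1.94215612,  0.7480225 ]), 'ft_torque': array([ 0.02859727, -0.00377283, -0.00419138]), 'finger_force': 0.0, 'opening': 85.82179336165123}
{'fovy': 65.70646984690485, 'cx': 252.0785283314029, 'cy': 188.05386754457166, 'hand_eye': array([[-8.16044973e-04, -9.51498100e-01, -3.07653538e-01,
         7.77385289e+01],
       [ 9.99999385e-01, -1.00758619e-03,  4.63742019e-04,
        -3.69438678e-01],
       [-7.51237106e-04, -3.07652970e-01,  9.51498337e-01,
        -1.43302215e+02],
       [ 0.00000000e+00,  0.00000000e+00,  0.00000000e+00,
         1.00000000e+00]])}
```

View pics/scene0.png

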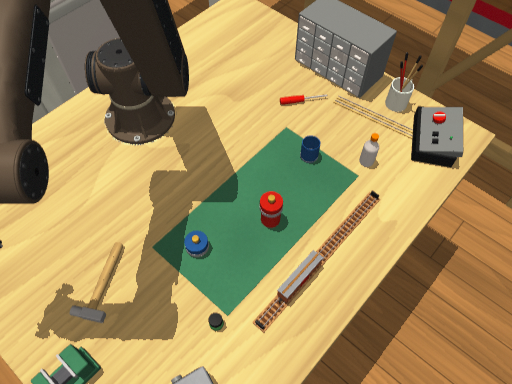

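View pics/top0.png

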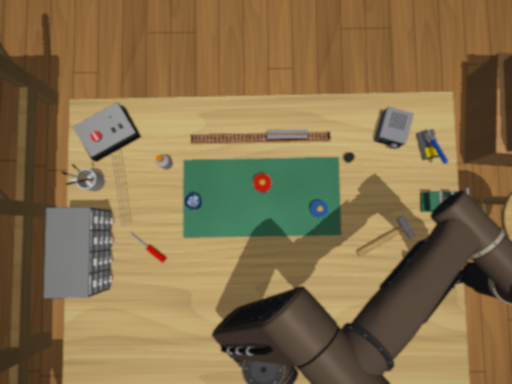

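The scene view shows the nested lids at (196,243), the open tin at (311,149) and the red tin between them. In the top view the lids are at (318,208) and the tin is at (193,201).

```bash
cat > h.py <<'E'
from workcell import env
import cv2,numpy as np
from scipy.spatial.transform import Rotation as Ro
def foc(ci): return 192/np.tan(np.radians(ci["fovy"]/2))
def ray(n,u,v):
    ci=env.camera_info(n);f=foc(ci);d=np.array([(u-ci["cx"])/f,(v-ci["cy"])/f,1])
    return -ci["R"].T@ci["t"], ci["R"].T@d
def plane(n,u,v,z):
    o,d=ray(n,u,v); return o+d*(z-o[2])/d[2]
def wray(u,v,s):
    ci=env.camera_info("wrist");f=foc(ci);x=np.array([u-ci["cx"],v-ci["cy"]]);r=np.hypot(*x);a=r/f
    d=np.array([*(x/max(r,1e-9)*np.sin(a)),np.cos(a)]);H=ci["hand_eye"];R=Ro.from_quat(s["eef_rot"]).as_matrix()
    return s["tool_pos"]+R@H[:3,3], R@H[:3,:3]@d
def tri(rs):
    A=0;b=0
    for o,d in rs:
        d=d/np.linalg.norm(d);P=np.eye(3)-np.outer(d,d);A=A+P;b=b+P@o
    X=np.linalg.solve(A,b); return X,[np.linalg.norm(np.cross(X-o,d/np.linalg.norm(d))) for o,d in rs]
def cloud(n,d):
    ci=env.camera_info(n);f=foc(ci);v,u=np.mgrid[:384,:512]
    C=np.stack([(u-ci["cx"])/f*d,(v-ci["cy"])/f*d,d],-1); return (C-ci["t"])@ci["R"]
E
python3 - <<'E'
from h import *
C={"scene":dict(lid=(196,243),tin=(311,149)),"top":dict(lid=(318,208),tin=(193,201))}
tiles=[]
K={}
for n in C:
    z=np.load(f"/tmp/{n}0.npz");p,d=z["p"],z["d"];X=cloud(n,d);hsv=cv2.cvtColor(p,cv2.COLOR_RGB2HSV)
    for k,(u,v) in C[n].items():
        r=22;sl=np.s_[v-r:v+r,u-r:u+r]
        tiles.append(cv2.resize(p[sl],(352,264+88),interpolation=cv2.INTER_CUBIC))
        P=X[sl].reshape(-1,3);h=hsv[sl].reshape(-1,3)
        b=(h[:,0]>100)&(h[:,0]<125)&(h[:,1]>120);y=(h[:,0]>12)&(h[:,0]<32)&(h[:,1]>100)
        Q=P[b];print(n,k,"blue",b.sum(),Q.mean(0).round(),Q[:,2].min().round(),Q[:,2].max().round(), "z pct",np.percentile(Q[:,2],[5,50,95]).round())
        T=P[P[:,2]>8]; print("  >8mm xy range",T.min(0).round(),T.max(0).round())
        if k=="lid":
            vv,uu=np.nonzero(y.reshape(2*r,2*r));K[n]=(uu.mean()+u-r,vv.mean()+v-r);print("  knob px",K[n],len(uu))
print(tri([ray(n,*K[n]) for n in K]))
im=np.vstack([np.hstack(tiles[:2]),np.hstack(tiles[2:])])
cv2.imwrite("pics/crops.png",cv2.resize(im,(600,600))[:,:,::-1])
E
```

```text
scene lid blue 379 [ 508. -217.   50.] 24.0 1165.0 z pct [33. 45. 49.]
  >8mm xy range [ 441. -505.    8.] [ 992. -180. 1165.]
  knob px (np.float64(188.75384615384615), np.float64(233.3846153846154)) 65
scene tin blue 380 [535. 254.  41.] 6.0 72.0 z pct [12. 41. 67.]
  >8mm xy range [ 493. -505.    8.] [ 992.  288. 1165.]
top lid blue 192 [ 500. -212.   44.] -1.0 55.0 z pct [27. 45. 52.]
  >8mm xy range [ 420. -295.    8.] [ 586.  -12. 1608.]
  knob px (np.float64(319.3333333333333), np.float64(208.26666666666665)) 15
top tin blue 63 [534. 253.  52.] 4.0 78.0 z pct [ 9. 58. 73.]
  >8mm xy range [420. -12.   8.] [ 617.  323. 1608.]
(array([ 494.31070819, -216.06744986,   86.81424756]), [np.float64(6.767020348797349), np.float64(6.767020348797445)])
```

View pics/crops.png

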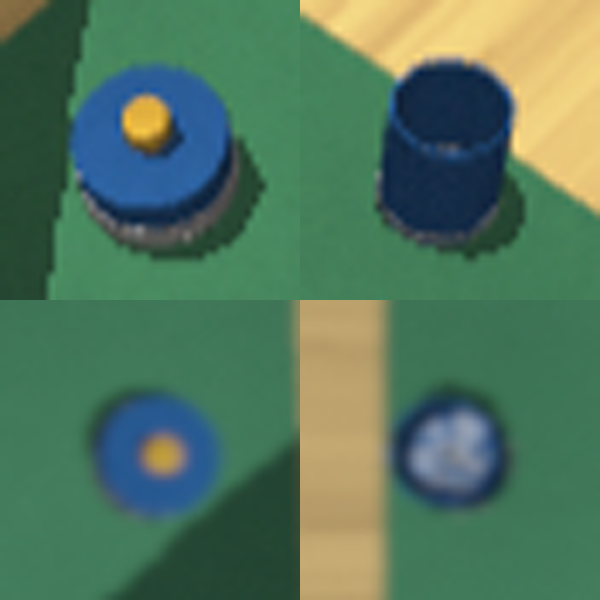

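The crops show the knob inside the blue cap (scene and top), with the bright rim visible under it. The tin's mouth ellipse is clear in the scene view. Rough estimates are lids at about (497,-215) and tin at about (534,253). I'll square the tool to the world axes and move over the lids for wrist views.

The manual's scale: shifts go in shares of 62.5 mm and turns go in units of 0.05 rad. Converting my numbers, 50 mm is 0.8, -27 mm is -0.432, 0.145 rad is 2.9.

Emit:
{"op": "advance", "data": {"deltas": [[0,0,0,0,0,2.9],[0,0,0,0,0,2.9],[0,0,0,0,0,2.9],[-0.432,0.8,0,0,0,0],[-0.432,0.8,0,0,0,0]], "finger_gap": 85}}

```text
t: 0.78
tool_pos: [338.3, -511.2, 230.5]
eef_rot: [0.001, 1.0, 0.0, -0.0]
contact_force: [0.3, -0.1, 0.9]
opening: 85.0
finger_force: 0.0
```

Emit:
{"op": "advance", "data": {"deltas": [[-0.432,0.8,0,0,0,0],[-0.432,0.8,0,0,0,0],[-0.432,0.8,0,0,0,0],[-0.432,0.8,0,0,0,0],[-0.432,0.8,0.16,0,0,0]]}}

```text
t: 1.4
tool_pos: [474.4, -260.6, 221.9]
eef_rot: [0.0, 1.0, -0.0, 0.001]
contact_force: [0.3, -0.6, -0.6]
opening: 84.9
finger_force: 0.0
```

Emit:
{"op": "advance", "data": {"deltas": [[-0.384,0.752,0.32,0,0,0],[0,0,0.32,0,0,0],[0,0,0,0,0,0],[0,0,0,0,0,0]]}}

```text
t: 1.9
tool_pos: [497.5, -215.8, 182.0]
eef_rot: [0.0, 1.0, -0.0, 0.0]
contact_force: [1.0, 0.1, 0.0]
opening: 84.8
finger_force: 0.0
```

```bash
cat > wl.py <<'E'
import sys
from h import *
s=env.sense();p,d=env.camera("wrist");nm=sys.argv[1]
cv2.imwrite(f"pics/{nm}.png",p[:,:,::-1]);np.savez(f"/tmp/{nm}.npz",p=p,d=d,tool_pos=s["tool_pos"],eef_rot=s["eef_rot"])
print(s["t"],s["tool_pos"].round(1),s["eef_rot"].round(4),s["contact_force"].round(1),s["opening"])
E
python3 wl.py w1
```

```text
1.9 [ 497.5 -215.8  182. ] [ 3.e-04  1.e+00 -2.e-04  2.e-04] [1.  0.1 0. ] 84.77086760339093
```

View pics/w1.png

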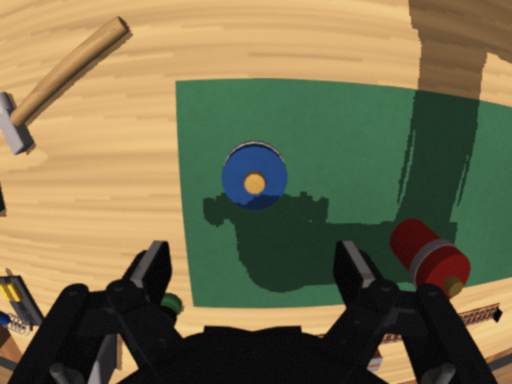

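The wrist view shows the cap centred at about (254,172) and the knob at (255,184). The fingers are at the bottom, pointing down the image, and image down is world +X. I'll take a second wrist position for the height.

Emit:
{"op": "advance", "data": {"deltas": [[0,0.56,0,0,0,0],[0,0.56,0,0,0,0],[0,0,0,0,0,0],[0,0,0,0,0,0]]}}

```text
t: 2.45
tool_pos: [497.7, -145.7, 182.1]
eef_rot: [0.0, 1.0, -0.0, 0.001]
contact_force: [-0.5, 0.7, -0.2]
opening: 85.2
finger_force: 0.0
```

```bash
python3 wl.py w2
cat > ml.py <<'E'
from h import *
import sys
def load(nm):
    z=np.load(f"/tmp/{nm}.npz"); return z["p"],z["d"],dict(tool_pos=z["tool_pos"],eef_rot=z["eef_rot"])
def comp(m,near=None):
    n,l,st,c=cv2.connectedComponentsWithStats(m.astype(np.uint8))
    i=1+np.argmax(st[1:,4]) if near is None else 1+min(range(n-1),key=lambda i:np.hypot(*(c[i+1]-near))-0.2*min(st[i+1,4],200))
    return l==i,c[i]
def knob(p):
    h=cv2.cvtColor(p,cv2.COLOR_RGB2HSV)
    b,_=comp((h[...,0]>100)&(h[...,0]<125)&(h[...,1]>120)&(h[...,2]>90))
    hull=cv2.convexHull(np.argwhere(b)[:,::-1].astype(np.int32));M=np.zeros(b.shape,np.uint8);cv2.fillConvexPoly(M,hull,1)
    y=(h[...,0]>10)&(h[...,0]<35)&(h[...,1]>90)&(M>0)
    k,c=comp(y); return c,k.sum(),cv2.fitEllipse(hull)
if __name__=="__main__":
    R=[];E=[]
    for nm in sys.argv[1:]:
        p,d,s=load(nm);c,n,e=knob(p);print(nm,c.round(1),n,e);R.append(wray(*c,s));E.append(wray(*e[0],s))
    print("knob",tri(R)); print("cap",tri(E))
E
python3 ml.py w1 w2
```

```text
2.45 [ 497.7 -145.7  182.1] [ 2.e-04  1.e+00 -0.e+00  7.e-04] [-0.5  0.7 -0.2] 85.15781973384526
w1 [254.2 182.4] 358 ((254.04229736328125, 176.92852783203125), (60.68021774291992, 65.39776611328125), 92.60028839111328)
w2 [181.  182.1] 351 ((184.462890625, 177.59420776367188), (59.95811462402344, 63.60722732543945), 134.48895263671875)
knob (array([ 500.59963328, -213.60462584,   57.64775919]), [np.float64(0.11453731586158637), np.float64(0.11453731586162663)])
cap (array([ 500.15629105, -213.59930104,   42.00286459]), [np.float64(0.3304819842461356), np.float64(0.3304819842462017)])
```

Scaled: -1 mm is -0.016, -34 mm is -0.544.

Emit:
{"op": "advance", "data": {"deltas": [[-0.016,-0.528,0.32,0,0,0],[-0.016,-0.544,0.32,0,0,0],[0,-0.016,0.32,0,0,0],[0,0,0.32,0,0,0],[0,0,0,0,0,0]]}}

```text
t: 3.12
tool_pos: [498.1, -214.1, 100.0]
eef_rot: [0.001, 1.0, 0.0, -0.002]
contact_force: [-0.3, -0.3, -0.0]
opening: 85.2
finger_force: 0.0
```

```bash
python3 wl.py w3; python3 ml.py w1 w2 w3
python3 - <<'E'
from ml import *
p,d,s=load("w3");ci=env.camera_info("wrist");f=foc(ci)
v,u=np.mgrid[:384,:512];x=u-ci["cx"];y=v-ci["cy"];r=np.hypot(x,y)+1e-9;a=r/f
t=np.tan(a);P=np.stack([x/r*t*d,y/r*t*d,d],-1);H=ci["hand_eye"];T=P@H[:3,:3].T+H[:3,3]
dark=(p.max(-1)<70)&(d>0)&(d<250)&(abs(T[...,0])<15)&(abs(T[...,1])<62)
Q=T[dark];
for sgn in (-1,1):
    q=Q[Q[:,1]*sgn>20];q=q[q[:,2]<20];print(len(q),"tip z max",np.percentile(q[:,2],[50,95,99,100]).round(1),"y inner",np.percentile(abs(q[:,1]),[0,1,5]).round(1))
    w=q[q[:,2]>q[:,2].max()-12];print("tip region x",w[:,0].min().round(1),w[:,0].max().round(1),"|y|",abs(w[:,1]).min().round(1),abs(w[:,1]).max().round(1))
E
```

```text
3.125 [ 498.1 -214.1  100. ] [ 1.0e-03  1.0e+00  1.0e-04 -1.6e-03] [-0.3 -0.3 -0. ] 85.22280126125403
w1 [254.2 182.4] 358 ((254.04229736328125, 176.92852783203125), (60.68021774291992, 65.39776611328125), 92.60028839111328)
w2 [181.  182.1] 351 ((184.462890625, 177.59420776367188), (59.95811462402344, 63.60722732543945), 134.48895263671875)
w3 [252.3 212.6] 513 ((252.18345642089844, 200.83554077148438), (68.1485366821289, 90.5188217163086), 90.77192687988281)
knob (array([ 501.11194705, -214.00784335,   53.30491299]), [np.float64(0.9818678179612351), np.float64(0.8991881256228008), np.float64(1.5446217259199448)])
cap (array([ 500.60403112, -214.17361829,   35.09035974]), [np.float64(1.2769782882046288), np.float64(2.0328250093424485), np.float64(2.934539425675647)])
7284 tip z max [-72.1 -26.9 -17.8 -13.5] y inner [20.1 25.3 29.9]
tip region x -11.8 10.7 |y| 41.8 55.7
7359 tip z max [-71.3 -26.5 -17.5 -13.4] y inner [20.  25.1 29.9]
tip region x -12.6 10.6 |y| 42.0 55.8
```

View pics/w3.png

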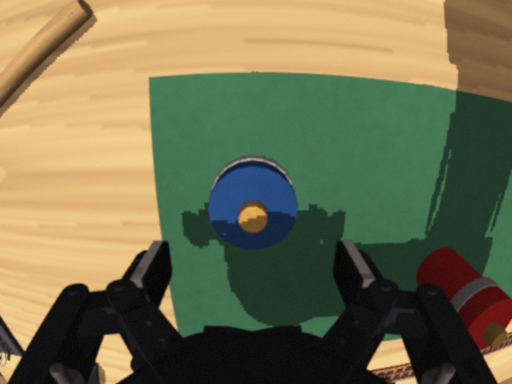

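The close view shows the knob at (252,213) centred between the open fingers, with the tips 13.5 mm behind the TCP as the text says. I'll descend around the rim.

Emit:
{"op": "advance", "data": {"deltas": [[-0.032,0,0.32,0,0,0],[-0.016,0,0.32,0,0,0],[0,0,0.32,0,0,0],[0,0,0.24,0,0,0],[0,0,0.16,0,0,0]]}}

```text
t: 3.8
tool_pos: [502.7, -213.4, 16.2]
eef_rot: [0.0, 1.0, -0.0, 0.0]
contact_force: [-0.7, 0.2, 0.6]
opening: 85.0
finger_force: 0.0
```

Emit:
{"op": "advance", "data": {"deltas": [[0,0,0.112,0,0,0],[0,0,0.096,0,0,0],[0,0,0.048,0,0,0],[0,0,0.048,0,0,0],[0,0,0,0,0,0]]}}

```text
t: 4.42
tool_pos: [502.3, -213.2, -2.7]
eef_rot: [0.0, 1.0, 0.0, -0.0]
contact_force: [0.2, 0.4, -0.4]
opening: 85.0
finger_force: 0.0
```

```bash
python3 wl.py w4
```

```text
4.425 [ 502.3 -213.2   -2.7] [ 1.e-04  1.e+00  0.e+00 -1.e-04] [ 0.2  0.4 -0.4] 84.95082750845968
```

View pics/w4.png

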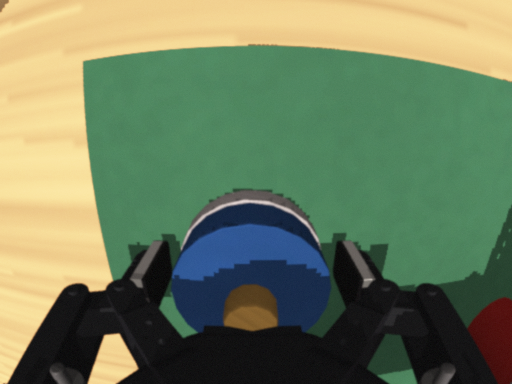

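The view shows the cap centred (column 251) between the fingers, with the bright rim level with the pads. I'll close on it and lift a little.

Emit:
{"op": "advance", "data": {"deltas": [[0,0,0,0,0,0],[0,0,0,0,0,0],[0,0,0,0,0,0],[0,0,0,0,0,0],[0,0,0,0,0,0]], "finger_gap": 55}}

```text
t: 5.1
tool_pos: [502.6, -213.3, -1.9]
eef_rot: [-0.0, 1.0, -0.0, 0.0]
contact_force: [-1.5, 1.6, 6.2]
opening: 65.1
finger_force: 65.2
```

Emit:
{"op": "advance", "data": {"deltas": [[0,0,0,0,0,0],[0,0,-0.064,0,0,0],[0,0,-0.16,0,0,0],[0,0,-0.32,0,0,0],[0,0,0,0,0,0]]}}

```text
t: 5.72
tool_pos: [503.7, -213.3, 33.0]
eef_rot: [-0.0, 1.0, -0.0, 0.002]
contact_force: [0.2, 0.7, -1.5]
opening: 65.0
finger_force: 66.7
```

```bash
python3 wl.py w5
```

```text
5.725 [ 503.7 -213.3   33. ] [-0.0e+00  1.0e+00 -2.0e-04  1.7e-03] [ 0.2  0.7 -1.5] 65.04809028455139
```

View pics/w5.png

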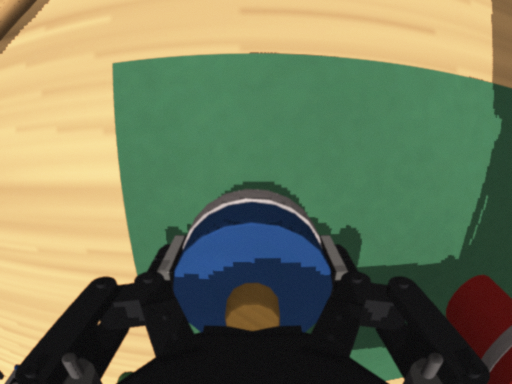

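The lifted view shows the rim and cap came up together. The rim arc is still at row 190, as before the lift, and the lids' shadow has separated. I'll carry them high towards the tin, stopping short and offset so the mouth stays visible.

Emit:
{"op": "advance", "data": {"deltas": [[0,0,-0.32,0,0,0],[0,0,-0.64,0,0,0],[0,0,-0.64,0,0,0],[0,0,-0.64,0,0,0],[-0.08,0.32,-0.288,0,0,0]]}}

```text
t: 6.4
tool_pos: [507.8, -193.7, 191.0]
eef_rot: [0.001, 1.0, -0.0, 0.001]
contact_force: [0.6, 0.5, -1.9]
opening: 65.2
finger_force: 66.8
```

Emit:
{"op": "advance", "data": {"deltas": [[-0.16,0.56,0,0,0,0],[-0.176,0.704,0,0,0,0],[-0.176,0.704,0,0,0,0],[-0.176,0.704,0,0,0,0],[-0.176,0.704,0,0,0,0]]}}

```text
t: 7.02
tool_pos: [561.2, 19.2, 188.4]
eef_rot: [0.0, 1.0, -0.0, -0.001]
contact_force: [0.5, 0.6, -0.8]
opening: 65.2
finger_force: 66.8
```

Emit:
{"op": "advance", "data": {"deltas": [[-0.176,0.704,0,0,0,0],[-0.176,0.704,0,0,0,0],[-0.176,0.704,0,0,0,0],[-0.176,0.64,0,0,0,0],[-0.16,0.24,0,0,0,0]]}}

```text
t: 7.65
tool_pos: [615.3, 206.8, 187.9]
eef_rot: [-0.001, 1.0, -0.0, -0.001]
contact_force: [0.7, -0.8, -1.6]
opening: 65.0
finger_force: 66.9
```

Emit:
{"op": "advance", "data": {"deltas": [[0,0,0,0,0,0],[0,0,0,0,0,0],[0,0,0,0,0,0]]}}

```text
t: 8.02
tool_pos: [615.2, 203.7, 189.4]
eef_rot: [0.001, 1.0, -0.0, -0.0]
contact_force: [-0.5, -0.3, -2.5]
opening: 65.4
finger_force: 66.8
```

```bash
python3 wl.py w6
```

```text
8.025 [615.2 203.7 189.4] [ 6.e-04  1.e+00 -0.e+00 -1.e-04] [-0.5 -0.3 -2.5] 65.43027936758462
```

Emit:
{"op": "advance", "data": {"deltas": [[0,0.4,0,0,0,0],[0,0.56,0,0,0,0],[0,0.16,0,0,0,0],[0,0,0,0,0,0],[0,0,0,0,0,0]]}}

```text
t: 8.7
tool_pos: [615.4, 274.2, 189.3]
eef_rot: [0.0, 1.0, -0.0, -0.0]
contact_force: [-0.2, 0.9, -1.2]
opening: 65.3
finger_force: 66.9
```

```bash
python3 wl.py w7
```

```text
8.7 [615.4 274.2 189.3] [ 2.e-04  1.e+00 -1.e-04 -1.e-04] [-0.2  0.9 -1.2] 65.26165103330817
```

```bash
python3 -c "
import cv2,numpy as np
cv2.imwrite('pics/w67.png',np.hstack([cv2.imread('pics/w6.png')[:,60:450],cv2.imread('pics/w7.png')[:,60:450]]))"
```

```text
(no output)
```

View pics/w67.png

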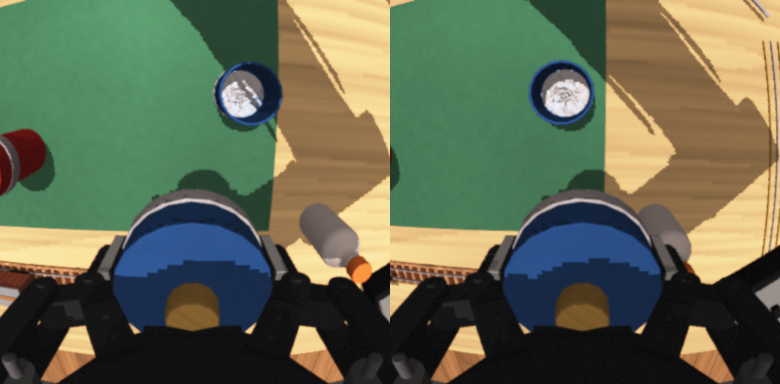

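The two views show the tin's mouth at about full-frame (308,93) in w6 and (232,93) in w7, with the held rim's front arc topping out at row 190. I'll measure both through the same hand-eye chain, so its bias cancels.

```bash
cat > mt.py <<'E'
from ml import *
from scipy.optimize import least_squares
def cast(pts,s,z): 
    out=[]
    for u,v in pts:
        o,d=wray(u,v,s); out.append((o+d*(z-o[2])/d[2])[:2])
    return np.array(out)
def tin(nm,z,near):
    p,d,s=load(nm);h=cv2.cvtColor(p,cv2.COLOR_RGB2HSV);m=(h[...,0]>100)&(h[...,0]<128)&(h[...,1]>110)
    m[165:]=0;b,_=comp(m); c=np.argwhere(b).mean(0)[::-1]
    hull=cv2.convexHull(np.argwhere(b)[:,::-1].astype(np.int32))[:,0].astype(float)
    hull+= (hull-c)/np.linalg.norm(hull-c,axis=1)[:,None]*.5
    W=cast(hull,s,z);o=wray(*c,s)[0][:2];c0=W.mean(0);n=(c0-o)/np.linalg.norm(c0-o)
    k=(W-c0)@n>-8
    r=least_squares(lambda q:np.hypot(*(W[k]-q[:2]).T)-q[2],[*c0,29],loss="soft_l1");return r.x,c,k.sum(),np.abs(r.fun).max()
def rim(nm):
    p,d,s=load(nm);m=(d>0)&(d<215);P=[]
    for u in range(205,300,3):
        v=np.nonzero(m[120:,u])[0][0]+120; P.append((u,v-.5))
    return P,s
if __name__=="__main__":
    for z in (60,70,80):
        for nm in ("w6","w7"): r=tin(nm,z,None);print(z,nm,r[0].round(2),r[1].round(),r[2],round(r[3],2))
    for nm in ("w5","w6","w7"):
        P,s=rim(nm)
        W=cast(P,s,s["tool_pos"][2]+12)
        r=least_squares(lambda q:np.hypot(*(W-q).T)-33.5,s["tool_pos"][:2])
        L=(r.x-s["tool_pos"][:2])
        print(nm,"rim centre - tool (world dx,dy)",L.round(2),"res",np.abs(r.fun).max().round(2),P[0],P[len(P)//2])
E
python3 mt.py
```

```text
60 w6 [534.84 257.08  30.47] [316.  93.] 18 0.47
60 w7 [534.59 255.52  30.11] [226.  92.] 21 0.31
70 w6 [534.95 255.13  29.35] [316.  93.] 18 0.45
70 w7 [534.71 256.21  29.  ] [226.  92.] 21 0.3
80 w6 [535.05 253.23  28.2 ] [316.  93.] 19 0.42
80 w7 [534.82 256.9   27.9 ] [226.  92.] 21 0.29
w5 rim centre - tool (world dx,dy) [-35.67  -0.13] res 4.15 (205, np.float64(119.5)) (253, np.float64(119.5))
w6 rim centre - tool (world dx,dy) [-1.25 -0.01] res 0.44 (205, np.float64(205.5)) (253, np.float64(189.5))
w7 rim centre - tool (world dx,dy) [-1.27  0.01] res 0.44 (205, np.float64(205.5)) (253, np.float64(189.5))
```

Scaled: 15 mm is 0.24, 20 mm is 0.32.

Emit:
{"op": "advance", "data": {"deltas": [[0,-0.144,0.24,0,0,0],[0,-0.152,0.32,0,0,0],[0,0,0.08,0,0,0],[0,0,0,0,0,0],[0,0,0,0,0,0]]}}

```text
t: 9.38
tool_pos: [615.9, 256.6, 150.0]
eef_rot: [0.0, 1.0, 0.0, 0.001]
contact_force: [-0.2, 0.1, -1.7]
opening: 65.2
finger_force: 66.9
```

```bash
python3 wl.py w8; python3 - <<'E'
from mt import *
for z in (60,70,80): r=tin("w8",z,None);print(z,r[0].round(2),r[1].round(),round(r[3],2))
p,d,s=load("w8");h=cv2.cvtColor(p,cv2.COLOR_RGB2HSV);m=(h[...,0]>100)&(h[...,0]<128)&(h[...,1]>110);m[165:]=0;b,_=comp(m)
W=cast(np.argwhere(b)[:,::-1],s,70);print("extent",W.min(0),W.max(0),(W.min(0)+W.max(0))/2)
c,r=cv2.minEnclosingCircle(W.astype(np.float32));print(c,r)
P,s=rim("w8");W=cast(P,s,s["tool_pos"][2]+12);q=least_squares(lambda q:np.hypot(*(W-q).T)-33.5,s["tool_pos"][:2]);print(q.x-s["tool_pos"][:2])
E
```

```text
9.375 [615.9 256.6 150. ] [0.e+00 1.e+00 3.e-04 5.e-04] [-0.2  0.1 -1.7] 65.16674290725666
60 [534.26 256.2   30.14] [251.  90.] 0.38
70 [534.43 256.21  28.85] [251.  90.] 0.37
80 [534.59 256.23  27.56] [251.  90.] 0.35
extent [506.4516329  227.84724899] [563.09073089 284.28215565] [534.7711819  256.06470232]
(534.7063598632812, 256.3062438964844) 28.908145904541016
[-1.29790069 -0.00743755]
```

Emit:
{"op": "advance", "data": {"deltas": [[0.24,0,0,0,0,0],[0.48,-0.0064,0,0,0,0],[0.4,0,0.16,0,0,0],[0.16,0,0.32,0,0,0],[0,0,0.24,0,0,0]]}}

```text
t: 10.05
tool_pos: [534.4, 256.1, 104.4]
eef_rot: [-0.0, 1.0, 0.0, 0.0]
contact_force: [0.8, 0.9, -1.7]
opening: 65.2
finger_force: 66.9
```

Emit:
{"op": "advance", "data": {"deltas": [[0,0,0.24,0,0,0],[0,0,0.16,0,0,0],[0,0,0,0,0,0],[0,0,0,0,0,0]]}}

```text
t: 10.55
tool_pos: [535.9, 256.0, 79.5]
eef_rot: [0.0, 1.0, 0.0, 0.0]
contact_force: [0.2, 0.2, -1.4]
opening: 65.1
finger_force: 66.9
```

```bash
python3 wl.py w9
```

```text
10.55 [535.9 256.   79.5] [2.e-04 1.e+00 1.e-04 2.e-04] [ 0.2  0.2 -1.4] 65.14422997951021
```

View pics/w9.png

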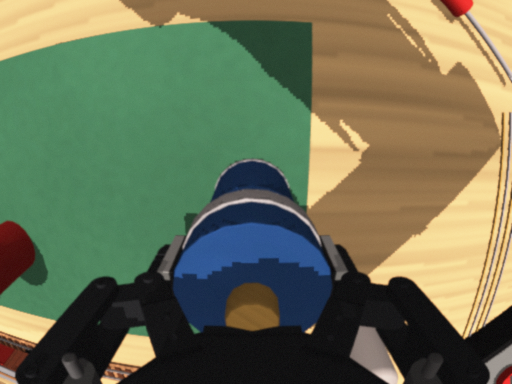

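The tin is directly under the lids: its foot arc peaks near (252,160), centred with the rim arc. I'll lower gently and watch the force.

Scaled: 5 mm is 0.08, 2 mm is 0.032.

Emit:
{"op": "advance", "data": {"deltas": [[0,0,0.08,0,0,0],[0,0,0.064,0,0,0],[0,0,0.032,0,0,0],[0,0,0.032,0,0,0],[0,0,0,0,0,0]]}}

```text
t: 11.22
tool_pos: [535.4, 255.8, 66.1]
eef_rot: [0.0, 1.0, -0.0, -0.0]
contact_force: [0.2, -0.7, -2.1]
opening: 65.3
finger_force: 66.9
```

Emit:
{"op": "advance", "data": {"deltas": [[0,0,0.016,0,0,0],[0,0,0.016,0,0,0],[0,0,0,0,0,0]]}}

```text
t: 11.6
tool_pos: [535.6, 255.9, 64.3]
eef_rot: [0.0, 1.0, 0.0, 0.0]
contact_force: [-0.0, 0.2, -1.3]
opening: 65.2
finger_force: 66.9
```

Scaled: 1.5 mm is 0.024.

Emit:
{"op": "advance", "data": {"deltas": [[0,0,0.024,0,0,0],[0,0,0.024,0,0,0],[0,0,0,0,0,0]]}}

```text
t: 11.98
tool_pos: [535.5, 255.8, 61.2]
eef_rot: [0.0, 1.0, -0.0, -0.0]
contact_force: [1.0, -0.5, -1.6]
opening: 65.0
finger_force: 66.9
```

Emit:
{"op": "advance", "data": {"deltas": [[0,0,0.016,0,0,0],[0,0,0.016,0,0,0],[0,0,0,0,0,0]]}}

```text
t: 12.35
tool_pos: [535.5, 255.9, 59.3]
eef_rot: [0.0, 1.0, 0.0, 0.0]
contact_force: [1.5, 0.4, -1.1]
opening: 65.5
finger_force: 66.9
```

Emit:
{"op": "advance", "data": {"deltas": [[0,0,0.0112,0,0,0],[0,0,0,0,0,0]]}}

```text
t: 12.6
tool_pos: [535.5, 255.9, 58.6]
eef_rot: [0.0, 1.0, 0.0, 0.0]
contact_force: [1.3, 0.2, -2.1]
opening: 65.3
finger_force: 66.9
```

Emit:
{"op": "advance", "data": {"deltas": [[0,0,0.0112,0,0,0],[0,0,0,0,0,0]]}}

```text
t: 12.85
tool_pos: [535.6, 255.9, 58.1]
eef_rot: [0.0, 1.0, 0.0, 0.0]
contact_force: [0.3, -1.0, 2.0]
opening: 64.8
finger_force: 67.3
```

Emit:
{"op": "advance", "data": {"deltas": [[0,0,0.008,0,0,0],[0,0,0,0,0,0]]}}

```text
t: 13.1
tool_pos: [535.6, 255.9, 58.1]
eef_rot: [-0.0, 1.0, 0.0, 0.0]
contact_force: [-0.9, -0.4, 7.0]
opening: 65.5
finger_force: 67.5
```

Contact came at TCP z 58.1, as predicted for fully home (origin 60 mm), pressing with 7 N. I'll release, rise straight up, and check.

Emit:
{"op": "advance", "data": {"deltas": [[0,0,0,0,0,0],[0,0,0,0,0,0],[0,0,0,0,0,0],[0,0,0,0,0,0]], "finger_gap": 85}}

```text
t: 13.6
tool_pos: [535.4, 255.9, 57.3]
eef_rot: [0.0, 1.0, -0.0, -0.0]
contact_force: [-0.3, 0.6, 0.0]
opening: 85.2
finger_force: 0.0
```

Emit:
{"op": "advance", "data": {"deltas": [[0,0,-0.048,0,0,0],[0,0,-0.192,0,0,0],[0,0,-0.32,0,0,0],[0,0,-0.48,0,0,0],[0,0,-0.48,0,0,0]]}}

```text
t: 14.22
tool_pos: [535.5, 255.9, 154.2]
eef_rot: [0.0, 1.0, 0.0, 0.0]
contact_force: [-0.2, 0.9, 0.1]
opening: 85.1
finger_force: 0.0
```

Emit:
{"op": "advance", "data": {"deltas": [[0,0,-0.32,0,0,0],[0,0,0,0,0,0],[0,0,0,0,0,0]], "finger_gap": 45}}

```text
t: 14.6
tool_pos: [535.2, 255.7, 172.3]
eef_rot: [0.0, 1.0, 0.0, -0.0]
contact_force: [-0.1, 0.6, 0.3]
opening: 44.9
finger_force: 0.0
```

```bash
python3 wl.py w10
```

```text
14.6 [535.2 255.7 172.3] [ 2.e-04  1.e+00  1.e-04 -1.e-04] [-0.1  0.6  0.3] 44.916411237568276
```

Emit:
{"op": "advance", "data": {"deltas": [[0,0.32,0,0,0,0],[0,0.48,0,0,0,0],[0,0.16,0,0,0,0],[0,0,0,0,0,0],[0,0,0,0,0,0]]}}

```text
t: 15.28
tool_pos: [535.2, 315.8, 172.1]
eef_rot: [-0.0, 1.0, -0.0, -0.0]
contact_force: [0.3, 0.8, 0.0]
opening: 45.2
finger_force: 0.0
```

```bash
python3 wl.py w11; python3 ml.py w10 w11
```

```text
15.275 [535.2 315.8 172.1] [-1.e-04  1.e+00 -3.e-04 -3.e-04] [0.3 0.8 0. ] 45.1559094327482
w10 [252.2 202.5] 561 ((251.87962341308594, 190.68902587890625), (66.55256652832031, 86.2367935180664), 89.67495727539062)
w11 [170.1 203.8] 631 ((175.04747009277344, 196.42054748535156), (75.2901382446289, 82.45853424072266), 131.4740447998047)
knob (array([532.98170366, 256.01440431, 117.19414824]), [np.float64(0.5605261773569833), np.float64(0.56052617735706)])
cap (array([530.98821556, 255.94556298, 101.66994569]), [np.float64(2.2365383876960605), np.float64(2.2365383876959566)])
```

View pics/w10.png

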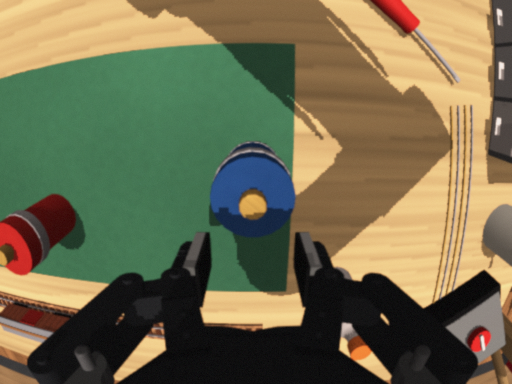

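The lids sit on the tin with the cap ellipse at (252,191) and the knob at (252,203), upright and centred. The triangulated knob height is 117 mm against 116 nominal for fully home. I'll go back over the knob and grip it above the cap top.

Scaled: -30 mm is -0.48, -20 mm is -0.32.

Emit:
{"op": "advance", "data": {"deltas": [[0.008,-0.32,0,0,0,0],[0.008,-0.48,0,0,0,0],[0.0096,-0.16,0,0,0,0],[0,0,0.24,0,0,0],[0,0,0.32,0,0,0]]}}

```text
t: 15.95
tool_pos: [534.2, 255.7, 136.9]
eef_rot: [0.0, 1.0, 0.001, 0.0]
contact_force: [0.7, -0.2, -0.8]
opening: 44.6
finger_force: 0.0
```

Emit:
{"op": "advance", "data": {"deltas": [[0,0,0.24,0,0,0],[0,0,0.112,0,0,0],[0,0,0.048,0,0,0],[0,0,0.032,0,0,0],[0,0,0,0,0,0]]}}

```text
t: 16.58
tool_pos: [534.0, 256.0, 110.7]
eef_rot: [0.0, 1.0, 0.0, 0.0]
contact_force: [0.2, 0.7, 0.4]
opening: 44.9
finger_force: 0.0
```

Emit:
{"op": "advance", "data": {"deltas": [[0,0,0.016,0,0,0],[0,0,0,0,0,0],[0,0,0,0,0,0],[0,0,0,0,0,0],[0,0,0,0,0,0]], "finger_gap": 10}}

```text
t: 17.2
tool_pos: [534.2, 256.0, 109.9]
eef_rot: [0.0, 1.0, 0.0, 0.0]
contact_force: [-0.7, -0.0, 4.7]
opening: 17.1
finger_force: 58.8
```

Emit:
{"op": "advance", "data": {"deltas": [[0,0,0,0,0,0],[0,0,0,0,0,0],[0,0,-0.016,0,0,0],[0,0,-0.016,0,0,0],[0,0,0,0,0,0]]}}

```text
t: 17.82
tool_pos: [533.7, 255.7, 111.1]
eef_rot: [0.0, 1.0, -0.0, -0.0]
contact_force: [-0.5, 1.1, -0.8]
opening: 17.3
finger_force: 58.6
```

The manual's scale: shifts go in shares of 62.5 mm and turns go in units of 0.05 rad. Converting my numbers, -5 mm is -0.08, -4 mm is -0.064.

Emit:
{"op": "advance", "data": {"deltas": [[0,0,-0.032,0,0,0],[0,0,-0.048,0,0,0],[0,0,-0.064,0,0,0],[0,0,-0.08,0,0,0],[0,0,-0.08,0,0,0]]}}

```text
t: 18.45
tool_pos: [534.0, 255.9, 130.9]
eef_rot: [0.0, 1.0, 0.0, 0.0]
contact_force: [-0.3, -0.3, -0.4]
opening: 17.0
finger_force: 58.6
```

Emit:
{"op": "advance", "data": {"deltas": [[0,0,-0.16,0,0,0],[0,0,-0.32,0,0,0],[0,0,-0.4,0,0,0],[0,0,-0.4,0,0,0],[0,0,-0.32,0,0,0]]}}

```text
t: 19.08
tool_pos: [534.1, 256.0, 232.2]
eef_rot: [0.0, 1.0, 0.0, 0.001]
contact_force: [0.8, 0.3, -0.9]
opening: 16.9
finger_force: 58.6
```

Emit:
{"op": "advance", "data": {"deltas": [[0,0,-0.24,0,0,0],[0,0,-0.112,0,0,0],[0,0,0,0,0,0],[0,0,0,0,0,0]]}}

```text
t: 19.58
tool_pos: [533.5, 255.7, 251.5]
eef_rot: [0.0, 1.0, -0.0, -0.001]
contact_force: [0.9, 0.5, -0.6]
opening: 17.2
finger_force: 58.6
```

```bash
python3 wl.py w12
python3 - <<'E'
from h import *
for n,(u,v) in dict(scene=(311,149),top=(193,201)).items():
    p,d=env.camera(n);np.savez(f"/tmp/{n}1.npz",p=p,d=d);X=cloud(n,d)
    h=cv2.cvtColor(p,cv2.COLOR_RGB2HSV);R=(abs(X[...,0]-535)<45)&(abs(X[...,1]-256)<45)
    st=R&(X[...,2]>84)&(X[...,2]<115)&(h[...,1]<110)
    bl=(h[...,0]>100)&(h[...,0]<128)&(h[...,1]>110)&R
    for nm,m in (("steel",st),("blue low",bl&(X[...,2]<80)),("blue high",bl&(X[...,2]>150))):
        q=X[m]; vv,uu=np.nonzero(m)
        if len(q): print(n,nm,len(q),"z",np.percentile(q[:,2],[2,50,98]).round(1),"xy",((np.percentile(q,2,0)+np.percentile(q,98,0))/2).round(1),"px",uu.mean().round(),vv.mean().round())
z=np.load("/tmp/w12.npz");p,d=z["p"],z["d"];s=dict(tool_pos=z["tool_pos"],eef_rot=z["eef_rot"])
ci=env.camera_info("wrist");f=foc(ci);V,U=np.mgrid[:384,:512];x=U-ci["cx"];y=V-ci["cy"];r=np.hypot(x,y)+1e-9;t=np.tan(r/f)
H=ci["hand_eye"];T=np.stack([x/r*t*d,y/r*t*d,d],-1)@H[:3,:3].T+H[:3,3];W=T@Ro.from_quat(s["eef_rot"]).as_matrix().T+s["tool_pos"]
m=(d>0)&(abs(W[...,0]-535)<40)&(abs(W[...,1]-256)<40)
for a,b in ((30,80),(80,89),(89,101),(150,260)):
    k=m&(W[...,2]>a)&(W[...,2]<b);q=W[k]
    if len(q): print("wrist z",a,b,len(q),np.percentile(q[:,2],[5,50,95]).round(1),q.min(0).round(1),q.max(0).round(1),np.median(p[k],0))
E
```

```text
19.575 [533.5 255.7 251.5] [ 1.e-04  1.e+00 -4.e-04 -6.e-04] [ 0.9  0.5 -0.6] 17.20828108164351
scene steel 251 z [ 84.4  94.7 100.3] xy [534.5 254.3  92.3] px 311.0 138.0
scene blue low 171 z [ 8.7 34.7 58.7] xy [540.3 244.2  33.7] px 309.0 154.0
scene blue high 284 z [227.2 245.3 251. ] xy [535.  249.7 239.1] px 316.0 107.0
top steel 83 z [ 84.8  94.5 103.3] xy [523.5 244.3  94.1] px 194.0 204.0
top blue high 86 z [243.  248.5 451.7] xy [520.9 238.8 347.4] px 184.0 202.0
wrist z 30 80 53 [32.5 76.4 79.8] [500.2 229.5  30.4] [515. 283.  80.] [103. 100.  97.]
wrist z 80 89 638 [83.3 84.8 86.1] [500.5 223.2  80.1] [546.7 288.2  89. ] [191.  178.5 175. ]
wrist z 89 101 1302 [95.4 96.8 98. ] [506.4 229.6  89.1] [541.7 283.   99. ] [191. 178. 174.]
wrist z 150 260 6663 [236.2 248.2 252.5] [500.4 223.7 226.2] [565.4 287.7 260. ] [ 40.  74. 127.]
```

```bash
python3 - <<'E'
from h import *
z=np.load("/tmp/w12.npz");p,d=z["p"],z["d"];s=dict(tool_pos=z["tool_pos"],eef_rot=z["eef_rot"])
ci=env.camera_info("wrist");f=foc(ci);V,U=np.mgrid[:384,:512];x=U-ci["cx"];y=V-ci["cy"];r=np.hypot(x,y)+1e-9;t=np.tan(r/f)
H=ci["hand_eye"];T=np.stack([x/r*t*d,y/r*t*d,d],-1)@H[:3,:3].T+H[:3,3];W=T@Ro.from_quat(s["eef_rot"]).as_matrix().T+s["tool_pos"]
def fit(m):
    q=W[m&(d>0)];return np.linalg.lstsq(np.c_[q[:,:2]-[535,256],np.ones(len(q))],q[:,2],rcond=None)[0].round(4)
A=(abs(W[...,0]-535)<40)&(abs(W[...,1]-256)<40)
print("boss",fit(A&(abs(W[...,2]-96.8)<2.5)),"rim",fit(A&(abs(W[...,2]-84.8)<2)))
print("bench",fit((abs(W[...,2])<6)&(abs(W[...,1]-256)<150)))
for n in ("scene","top"):
    a=np.load(f"/tmp/{n}0.npz")["d"];b=np.load(f"/tmp/{n}1.npz")["d"];print(n,(abs(a-b)>15).sum())
E
```

```text
boss [7.90000e-03 3.00000e-04 9.69165e+01] rim [-0.00000e+00  6.00000e-04  8.47936e+01]
bench [ 0.0016 -0.0016  1.15  ]
scene 27898
top 52122
```

The inner lid is level (slopes under 0.01). Its rim top and boss top sit 83.6 and 95.8 mm above the bench reading, against 84 and 96 for fully home. I'll hand it in.

```bash
python3 -c "
from workcell import env
print(env.job_done())"
```

```text
the job is handed in; nothing more can be done
None
```

The inner lid measured level and fully home in the tin, and the arm still holds the outer lid by its knob about 13 cm above it; handed in at about 20 s, with no verdict shown, and I made no separate end check that the bystanders are unmoved.

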